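Swap the transport plug of a reservoir for its push-and-turn filler cap

ROBOT

A 6-joint arm with a two-finger parallel gripper is mounted at the origin on a cart in front of the work surface, level with it; the furniture and walls round the work are solid. World frame = base frame: x ahead of the robot, y to its left, z up, the work surface at z = 0. Lengths are in m, angles in rad, forces in N, time in s.
With the tool pointing down it reaches from about 0.275 to 0.75 m from the base axis. Payload 10.2 kg.
Tool frame: the origin (TCP) lies midway between the tips of the shut fingers; the grasp point (between the pads) lies 19 mm behind it; z points along the fingers, y is the line along which they close (so a half turn about z gives the same grasp; the last joint's range is limited). The gripper opens to 88 mm and grips with 3 to 60 N. Pads are 18 mm wide; open, the fingers measure 123 mm over their backs; the gripper's body (75 mm by 187 mm) begins 45 mm behind the grasp point.
Start: joints at [1.072, 0.313, 1.498, -0, 1.331, -0.223], TCP at [0.143, 0.505, 0.239] pointing down, gripper open.
Joint ranges: [-2.94, 2.94], [-0.97, 2.17], [0.19, 2.56], [-1.23, 4.37], [0.02, 3.11], [-2.88, 2.88]. Speed limits (rad/s): [2.39, 2.39, 3.01, 3.14, 3.14, 3.14].

INTERFACE

Orientations are given as a unit quaternion [x, y, z, w].
In Python, from workcell import env gives the robot as it stands.
- The arm moves only by the tool drive_tool, never from a script. Its argument "deltas" is a list of rows, each a list of 3 entries, a list of its own where there are three numbers: the shift along the tool's x, y, z in mm, then the turn, a rotation vector about the tool's x, y, z in rad, then the closure, from 0 (fully open) to 1 (shut). A call has 1 to 20 rows; each row shifts and turns the commanded pose from where the row before left it, along the tool's axes as they then stand; what a row does not reach is not made up. A row lasts 1/10 s, in which the tool goes at most 50 mm and 8.59 degrees, less where a joint would pass 70% of its speed; a pose out of reach is approached as far as the arm can. A call is refused whole if a number of a shift passes 50 or a number of a turn 0.15, either way. A call with a gripper value outside its range is refused whole. The fingers move at their own pace and stop on an object; "newtons" is the grip in N (left out, the last holds). Time passes only in rows, so rows that do not move let the fingers close. It gives the time, the measured TCP pose, the force, the opening and the grip force at its end, in the units of the state.
- env.state(): the state, without advancing time (a new reading comes with each control period).
- env.camera(name): name is "scene" or "top" or "wrist"; returns (picture, depth): 420x560x3 uint8, red, green, blue; 420x560 float32, m along the optical axis (not along the pixel's ray), 0 where there is no reading.
- env.camera_params(name): a dict with "camera_matrix" (3x3 intrinsics, pixels), "R" (3x3) and "t" (3): a world point X has camera coordinates R X + t; the wrist camera has in their place "mount" (4x4, takes a point from camera to tool coordinates, whose origin is the TCP and whose axes are the flange's). Camera axes: x right, y down, z forward; pixel columns grow to the right and rows downward; lengths in m; the calibration is good to about 2 mm. A picture is of the moment at which its call begins: read the wrist's pose just before it. camera_params takes no time and is no camera call.
- env.finish_job(): hands the job in; it is judged then, once.
The state is a dict: "time_s": time; "joint_positions": joint angles; "dq": joint speeds; "joint_efforts": joint torques, N m; "tcp_pos": TCP position; "tcp_rot": TCP orientation; "ft_force": force on the tool from outside, world axes, zero at the start; "moment": the same for the moment, N m; "finger_gap": opening from 0.0 (shut) to 1.0 (fully open); "gripper_force": force on a finger pad.
Only numpy, scipy, OpenCV 4.12 (cv2) and the standard library are available. Lean on these libraries where they do the work, as an engineer would, in place of code of your own. Each camera call takes 0.05 s, during which the arm holds its last target. There are 200 camera calls.

TASK

First pull the orange transport plug out of the blue reservoir's filler neck and lay it in the blue bin at the front of the bench. Then fit the black filler cap with the yellow grip on the neck: line its grip up with the white marks, press it down against the spring and, still pressing, turn it clockwise to the red marks, then let it spring up so that its lugs stay caught under the rim. Leave the green oil bottle beside the reservoir standing.

Things in the scene. Friction and masses are not known exactly. Their poses are not given: they have to be found in the camera images.
- reservoir: Fixed blue tank, 150 x 100 x 70 mm (x, y, z), origin at the centre of its underside, z up. A steel filler neck, 28 mm high, inner diameter 36, outer 44 mm, stands on the middle of its top. The neck's rim has a flange of 62 mm diameter with two gaps, 60 degrees wide, centred on the tank's +x and -x. Turning the cap counter-clockwise from the gaps is blocked.
- filler (a point): Centre of the neck's rim, 98 mm above the tank's underside, axes as the tank's. Under the flange, clockwise (from above) from each gap's middle: a hump (flange 8 mm thick) from 30 to 42 degrees, a seat (flange 4 mm thick) from 42 to 80 degrees, then a solid stop.
- white_mark (a point): White mark on the tank top, 44 mm from the neck's axis towards the tank's +x: the middle of one flange gap. It has a twin on the far side of the neck.
- red_mark (a point): Red mark on the tank top, 44 mm from the neck's axis, 61 degrees clockwise (from above) of the white mark: where the cap's grip points when the lugs are in their seats. It has a twin on the far side of the neck.
- valve (a joint): Brass spring valve inside the neck, 20 mm in diameter, top 1 mm below the rim. Value: how far it is pushed straight down, 0 to 0.017 m. It pushes back up with 3 N at first and 0.6 N more for each mm.
- filler_cap: Loose black cap, 76 mm diameter, 54 mm high, 0.15 kg, standing upright on the bench. Origin: centre of the skirt's lower edge, z up. Disc and skirt z = 0 to 26 mm; yellow bar grip on top, 54 mm long along x, 20 mm wide (y), z = 26 to 54 mm. Two inner lugs under the grip's ends (+x and -x), 30 degrees wide, z = 5 to 10 mm, 49 mm between them. Half a turn makes no difference.
- cap_top (a point): Centre of the top of the cap's yellow grip, 54 mm above the cap's origin. It is 47 mm above the rim when the cap's boss meets the valve; it must be pressed to 36 mm or less above the rim (34 to 35 is good, at 32 it bottoms) to pass the humps; it springs up to 40 mm when the lugs are caught in the seats.
- plug: Loose orange plug, 56 mm diameter, 43 mm high, 0.08 kg, sitting loosely in the neck, underside 8 mm below the rim. Origin: centre of the underside, z up. A ring of 31 mm diameter, z = 0 to 8 mm, reaches into the neck; a disc, z = 8 to 13 mm, lies on the rim; the bar grip above is 46 mm long along x, 20 mm wide (y), z = 13 to 43 mm. It lifts straight up.
- bin: Fixed blue open bin at the front of the bench (not the like bin at the back), 164 x 105 x 69 mm (x, y, z), origin at the centre of its underside, z up. Its low front lip (29 mm high) is at -x. Inner floor: 4 mm above the underside, 128 mm long from x = -57 to +71 mm, 82 mm wide (y).
- oil_bottle: Green oil bottle with a red spout, 51 mm in diameter, 156 mm high, a bystander standing to the left of the reservoir; origin at the centre of its underside.

How it is judged:
By the outcome, as a careful person would: the job done as asked, in the order asked, and still so for the second after the job is handed in, with the robot touching nothing.
It also fails if it takes over 61 s, if anything falls off the work surface, if the arm or the gripper's body presses on something with over 40 N, if the wrist force passes 120 N, or if a joint passes its speed limit or range.

## Working session

There is one attempt and no reset: what is moved stays moved. The work goes in short steps, Python scripts to look and compute and a tool call to move; the robot and the scene stay as the last step left them, time stands still between calls to the robot, and variables do not carry over. Pictures are saved under pics/ and viewed, at most 13 in all, crops included, and the job is handed in when it is done.

Besides the shell and the picture viewer there is one more tool, called after "Request:" as name([rows], argument=value, ...), one row to a line, values as JSON. drive_tool: Moves the arm, as the interface text tells. Its arguments: {"type":"object","properties":{"deltas":{"type":"array"},"newtons":{"type":"number"}},"required":["deltas"]}

```bash
mkdir -p pics; cat > h.py <<'E'
import numpy as np,cv2
from workcell import env
from scipy.spatial.transform import Rotation as Rn
def cloud(name):
    s=env.state(); im,d=env.camera(name); p=env.camera_params(name); K=np.array(p["camera_matrix"])
    v,u=np.mgrid[:420,:560]; c=np.stack([(u-K[0,2])/K[0,0]*d,(v-K[1,2])/K[1,1]*d,d],-1)
    if name=="wrist":
        M=np.array(p["mount"]); c=c@M[:3,:3].T+M[:3,3]
        X=c@Rn.from_quat(s["tcp_rot"]).as_matrix().T+np.array(s["tcp_pos"])
    else: X=(c-np.array(p["t"]))@np.array(p["R"])
    return im,d,X
def save(im,n): cv2.imwrite("pics/"+n,im[...,::-1])
E
python3 - <<'E'
from h import *
a,d,X=cloud("scene");b,e,Y=cloud("top")
np.savez("m.npz",a=a,d=d,X=X,b=b,e=e,Y=Y)
save(a,"s0.png");save(b,"t0.png")
print(env.state()); print(env.camera_params("top"))
print(env.camera_params("wrist"))
E
```

```text
{'time_s': 0.1, 'joint_positions': array([ 1.07159657e+00,  3.13357483e-01,  1.49833564e+00,  1.35405158e-05,
        1.33100189e+00, -2.23425668e-01]), 'dq': array([-2.55696821e-04, -6.98540882e-04, -3.38995109e-03,  8.87712866e-04,
        4.95206465e-04,  4.91252032e-05]), 'joint_efforts': array([ 3.93447495e-03, -4.02807391e+01, -2.52644974e+01,  6.96063275e-02,
        3.42038542e-02, -7.95480673e-05]), 'tcp_pos': array([0.14287011, 0.50496486, 0.2382466 ]), 'tcp_rot': array([ 1.37452099e-01,  9.90508262e-01, -5.13267570e-04, -2.00994514e-04]), 'ft_force': array([ 0.21553843, -0.06514631,  1.05135409]), 'moment': array([-0.04220777,  0.0331317 , -0.04175086]), 'gripper_force': 0.0, 'finger_gap': 0.9997035331726758}
{'camera_matrix': array([[407.29444249,   0.        , 283.75987724],
       [  0.        , 407.29444249, 212.35247963],
       [  0.        ,   0.        ,   1.        ]]), 'R': array([[-0.01448379, -0.99948978, -0.02846757],
       [-0.98314646,  0.01942457, -0.18178482],
       [ 0.18224504,  0.02535486, -0.98292618]]), 't': array([0.02032952, 0.58874169, 1.04561754])}
{'camera_matrix': array([[309.9063228 ,   0.        , 278.66830244],
       [  0.        , 309.9063228 , 205.55549869],
       [  0.        ,   0.        ,   1.        ]]), 'mount': array([[ 8.93335462e-04, -9.62323430e-01, -2.71905898e-01,
         6.96983415e-02],
       [ 9.99999466e-01,  7.18394125e-04,  7.42931608e-04,
        -1.22423430e-04],
       [-5.19604893e-04, -2.71906417e-01,  9.62323558e-01,
        -1.46041136e-01],
       [ 0.00000000e+00,  0.00000000e+00,  0.00000000e+00,
         1.00000000e+00]])}
```

View pics/s0.png

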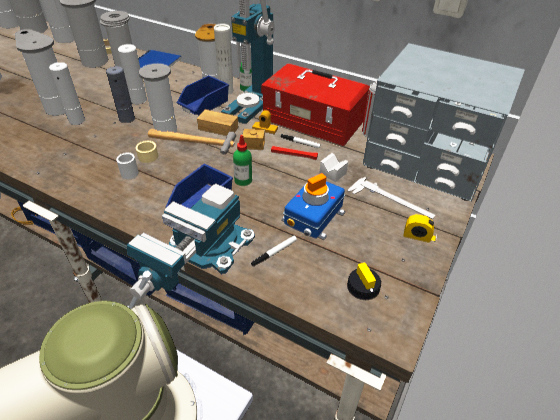

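View pics/t0.png

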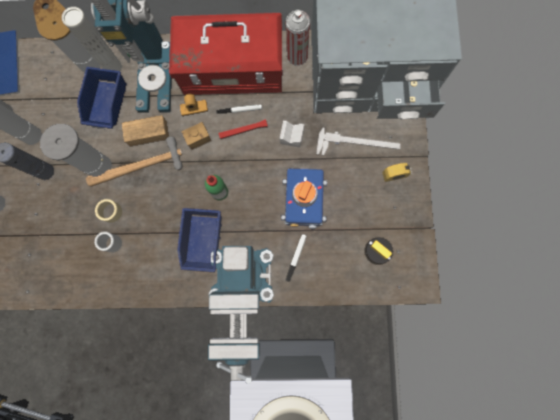

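The scene shows the plug at scene px (317,186), the cap at (365,282), and the front bin behind a vise. In the top view the tank is at (305,197), the cap at (379,250), the bin at (200,240), the bottle at (215,187) and the vise at (240,275). Next I'll measure these.

```bash
python3 - <<'E'
from h import *
m=np.load("m.npz")
def rect(n,P):
    if len(P)<8: print(n,len(P));return
    (c,s,a)=cv2.minAreaRect((P[:,:2]*1000).astype(np.float32)); print(n,len(P),np.round(c,1),np.round(s,1),round(a,1),"med",np.round(np.median(P,0)*1000,1),"z",np.round(np.percentile(P[:,2],[2,50,98])*1000,1))
for nm,im,X in(("scene",m['a'],m['X']),("top",m['b'],m['Y'])):
    hsv=cv2.cvtColor(im,cv2.COLOR_RGB2HSV);H,S,V=[hsv[...,i].astype(int) for i in range(3)]
    x,y,z=X[...,0],X[...,1],X[...,2]
    print(nm)
    ws=(x>.25)&(x<.75)&(abs(y)<.4)
    rect("plug",X[ws&(H>5)&(H<17)&(S>180)&(V>150)&(z>.10)])
    rect("plugtop",X[ws&(H>5)&(H<17)&(S>180)&(V>100)&(z>.125)])
    yc=ws&(H>22)&(H<33)&(S>150)&(z>.015)&(z<.08)&(x<.48)
    rect("grip",X[yc]); rect("griptop",X[yc&(z>.047)])
    bk=ws&(V<60)&(z>.018)&(z<.032)&(y<-.1)&(x<.5); rect("capdisc",X[bk])
    bl=ws&(H>100)&(H<125)&(S>120)&(y<.06)&(y>-.15); rect("tank",X[bl&(z>.062)&(z<.076)]); rect("tankall",X[bl&(z>.01)])
    bb=ws&(H>105)&(H<130)&(S>90)&(y>.1)&(x<.6); rect("bin",X[bb&(z<.08)]);rect("bintop",X[bb&(z<.08)&(z>.06)]);rect("binfloor",X[bb&(z<.012)])
    gr=ws&(H>45)&(H<85)&(S>120)&(z>.02); rect("bottle",X[gr])
    vi=(x>.1)&(x<.5)&(y>.03)&(y<.3)&(z>.03)&(H>85)&(H<105);rect("vise",X[vi])
    rm=ws&((H<5)|(H>172))&(S>130)&(z<.08)&(z>.06)&(y<.05); rect("red",X[rm]); print(np.round(X[rm]*1000)[:12].tolist())
    wm=ws&(S<50)&(V>200)&(z<.08)&(z>.06)&(y<.03)&(y>-.12); rect("white",X[wm]);print(np.round(X[wm]*1000)[:20].tolist())
a=m['a'][165:245,270:360];save(cv2.resize(a,None,fx=6,fy=6,interpolation=cv2.INTER_CUBIC),"s1.png")
b=m['b'][160:235,270:345];save(cv2.resize(b,None,fx=7,fy=7,interpolation=cv2.INTER_CUBIC),"t1.png")
E
```

```text
scene
plug 65 [634.1  61.2] [265.7  51.6] 87.2 med [620.4 -50.5 107. ] z [101.4 107.  133.6]
plugtop 54 [636.2  65.5] [257.   47.9] 87.2 med [622.4 -50.8 130.2] z [125.4 130.2 149.1]
grip 185 [446.7 -89.5] [ 30.1 371. ] 9.2 med [ 469.6 -257.6   50. ] z [27.8 50.  79. ]
griptop 98 [446.6 -89.2] [ 30.1 370.3] 9.2 med [ 470.1 -257.5   53.3] z [48.7 53.3 79.7]
capdisc 354 [ 473.2 -247.8] [70.9 53.1] 89.5 med [ 466.8 -243.3   25.3] z [18.7 25.3 28.5]
tank 951 [629.9 -47.9] [ 99.2 150.7] 86.9 med [594.  -65.6  69.2] z [62.8 69.2 72.5]
tankall 1524 [528.2 -34.5] [106. 362.] 80.7 med [584.8 -70.1  67.3] z [16.2 67.3 72.2]
bin 2106 [523.2 245.8] [156.9 280.9] 4.0 med [508.3 275.3  10.2] z [-432.3   10.2   68.5]
bintop 238 [537.1 233.9] [109.8 123.7] 87.6 med [579.3 267.3  66.2] z [60.6 66.2 70.8]
binfloor 1070 [523.7 244.7] [155.2 281. ] 3.1 med [ 456.6  264.2 -391.8] z [-433.9 -391.8    9.5]
bottle 285 [656.1 189.8] [38.8 47.2] 46.8 med [650.5 180.7  91.6] z [ 21.8  91.6 108.7]
vise 3111 [333.5 128.5] [120.  324.5] 89.4 med [339.7  96.5 112.6] z [ 32.1 112.6 149.1]
red 5
[[609.0, -7.0, 72.0]
[... 770 characters left out ...]
394.8 119.4 119.3] z [ 31.2 119.3 151.8]
red 6
[[653.0, -83.0, 74.0], [654.0, -86.0, 66.0], [653.0, -88.0, 73.0], [617.0, -7.0, 70.0], [615.0, -5.0, 67.0], [613.0, -7.0, 72.0]]
white 20 [634.  -46.5] [ 5.5 97.3] 86.9 med [633.7 -46.1  70.5] z [67.5 70.5 75.4]
[[683.0, -49.0, 68.0], [678.0, -46.0, 73.0], [679.0, -49.0, 70.0], [680.0, -52.0, 69.0], [676.0, -46.0, 72.0], [676.0, -49.0, 70.0], [676.0, -51.0, 72.0], [673.0, -46.0, 71.0], [673.0, -49.0, 71.0], [673.0, -51.0, 73.0], [595.0, -42.0, 67.0], [593.0, -44.0, 77.0], [592.0, -41.0, 68.0], [591.0, -44.0, 72.0], [591.0, -47.0, 69.0], [588.0, -41.0, 71.0], [589.0, -44.0, 70.0], [589.0, -47.0, 69.0], [586.0, -41.0, 70.0], [585.0, -44.0, 73.0]]
```

View pics/s1.png

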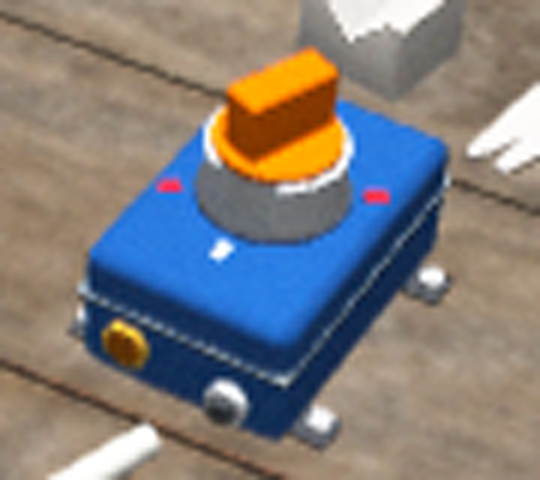

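View pics/t1.png

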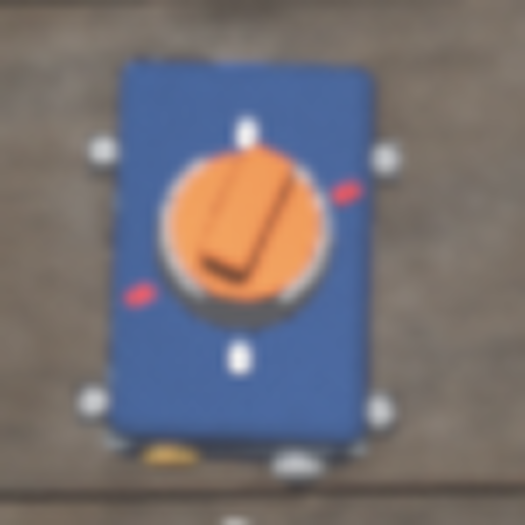

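The crops show the white marks at (245,130) and (240,357) in the top crop, and the red marks at (345,192) and (140,295). The plug bar is skewed about -26°. This puts the tank at roughly (633,-46) mm with a yaw of about -3.2°. Next is a move planner, then a move to above the tank for a close wrist look.

```bash
cat >> h.py <<'E'
def plan(tgt,yaw,step=42,cur=None,n=None):
    """rows needed (world target mm, tool-x yaw deg), tool kept vertical: n equal rows"""
    s=env.state(); R=Rn.from_quat(s["tcp_rot"]); p=np.array(s["tcp_pos"])*1000
    if cur is not None: p=np.array(cur[:3],float); y0=cur[3]; R=Rn.from_euler('z',y0,degrees=True)*Rn.from_euler('x',180,degrees=True)
    x=R.apply([1,0,0]); y0=np.degrees(np.arctan2(x[1],x[0])); d=(yaw-y0+180)%360-180
    D=np.array(tgt)-p; n=n or int(max(np.ceil(np.linalg.norm(D)/step),np.ceil(abs(d)/7.5),1))
    for i in range(n):
        a=np.radians(y0+d*i/n); T=np.array([[np.cos(a),np.sin(a),0],[np.sin(a),-np.cos(a),0],[0,0,-1]])
        print(str([np.round(T.T@D/n,1).tolist(),[0,0,round(-np.radians(d)/n,4)]]).replace(' ',''))
    print("from",np.round(p,1),round(y0,2),"tilt z",np.round(R.apply([0,0,1]),4),"turn",round(d,1),"rows",n)
E
python3 - <<'E'
from h import *
plan([633,-46,235],154)
m=np.load("m.npz")
X=m['X'];hsv=cv2.cvtColor(m['a'],cv2.COLOR_RGB2HSV);H,S,V=[hsv[...,i] for i in range(3)]
k=(H>22)&(H<33)&(S>150)&(X[...,2]>.047)&(X[...,2]<.062)&(X[...,1]<-.2)&(X[...,0]<.52)
P=X[k]*1000;print(len(P),P.mean(0),cv2.minAreaRect(P[:,:2].astype(np.float32)))
E
```

```text
[[-34.5,-22.0,0.2],[0,0,np.float64(0.0099)]]
[[-34.8,-21.7,0.2],[0,0,np.float64(0.0099)]]
[[-35.0,-21.4,0.2],[0,0,np.float64(0.0099)]]
[[-35.2,-21.0,0.2],[0,0,np.float64(0.0099)]]
[[-35.4,-20.7,0.2],[0,0,np.float64(0.0099)]]
[[-35.6,-20.3,0.2],[0,0,np.float64(0.0099)]]
[[-35.8,-20.0,0.2],[0,0,np.float64(0.0099)]]
[[-36.0,-19.6,0.2],[0,0,np.float64(0.0099)]]
[[-36.2,-19.2,0.2],[0,0,np.float64(0.0099)]]
[[-36.4,-18.9,0.2],[0,0,np.float64(0.0099)]]
[[-36.5,-18.5,0.2],[0,0,np.float64(0.0099)]]
[[-36.7,-18.2,0.2],[0,0,np.float64(0.0099)]]
[[-36.9,-17.8,0.2],[0,0,np.float64(0.0099)]]
[[-37.1,-17.4,0.2],[0,0,np.float64(0.0099)]]
[[-37.2,-17.1,0.2],[0,0,np.float64(0.0099)]]
[[-37.4,-16.7,0.2],[0,0,np.float64(0.0099)]]
[[-37.6,-16.3,0.2],[0,0,np.float64(0.0099)]]
[[-37.7,-15.9,0.2],[0,0,np.float64(0.0099)]]
from [142.9 505.  238.2] 164.2 tilt z [-5.e-04 -1.e-03 -1.e+00] turn -10.2 rows 18
192 [ 481.77283776 -248.27204261   53.04943803] ((483.3603515625, -247.1516571044922), (55.999488830566406, 21.162275314331055), 46.8438720703125)
```

Request:
drive_tool([
  [[-34.5,-22,0],[0,0,0.01],0],
  [[-34.8,-21.7,0],[0,0,0.01],0],
  [[-35,-21.4,0],[0,0,0.01],0],
  [[-35.2,-21,0],[0,0,0.01],0],
  [[-35.4,-20.7,0],[0,0,0.01],0],
  [[-35.6,-20.3,0],[0,0,0.01],0],
  [[-35.8,-20,0],[0,0,0.01],0],
  [[-36,-19.6,0],[0,0,0.01],0],
  [[-36.2,-19.2,0],[0,0,0.01],0],
  [[-36.4,-18.9,0],[0,0,0.01],0],
  [[-36.5,-18.5,0],[0,0,0.01],0],
  [[-36.7,-18.2,0],[0,0,0.01],0],
  [[-36.9,-17.8,0],[0,0,0.01],0],
  [[-37.1,-17.4,0],[0,0,0.01],0],
  [[-37.2,-17.1,0],[0,0,0.01],0],
  [[-37.4,-16.7,0],[0,0,0.01],0],
  [[-37.6,-16.3,0],[0,0,0.01],0],
  [[-37.7,-15.9,0],[0,0,0.01],0],
  [[0,0,0],[0,0,0],0],
  [[0,0,0],[0,0,0],0],
])

```text
time_s: 2.1
tcp_pos: [0.6325, -0.0466, 0.2378]
tcp_rot: [0.226, 0.974, 0.0, -0.001]
ft_force: [-0.1, 0.4, 0.2]
finger_gap: 0.999
gripper_force: 0.0
```

```bash
cat >> h.py <<'E'
def rect(n,P):
    if len(P)<5: print(n,len(P));return
    P=P*1000;(c,s,a)=cv2.minAreaRect(P[:,:2].astype(np.float32)); print(n,len(P),np.round(c,1),np.round(s,1),round(a,1),"mean",np.round(P.mean(0),1))
def blobs(n,k,X,mn=12):
    N,L,st,_=cv2.connectedComponentsWithStats(k.astype(np.uint8))
    for i in range(1,N):
        if st[i,4]>=mn: rect(n+str(st[i,:4]),X[L==i])
E
python3 - <<'E'
from h import *
im,d,X=cloud("wrist");save(im,"w1.png")
hsv=cv2.cvtColor(im,cv2.COLOR_RGB2HSV);H,S,V=[hsv[...,i].astype(int) for i in range(3)];z=X[...,2]
x,y=X[...,0],X[...,1]
blobs("plugtop",(H>5)&(H<20)&(S>150)&(z>.127)&(z<.14),X)
blobs("plugdisc",(H>5)&(H<20)&(S>150)&(z>.098)&(z<.108),X)
t=(z>.06)&(z<.08)
blobs("red",((H<6)|(H>170))&(S>120)&t,X); blobs("white",(S<60)&(V>190)&t,X); blobs("tank",(H>100)&(H<125)&(S>120)&t,X,300)
s=env.state();print(s["time_s"],s["tcp_pos"],s["ft_force"])
plan([633,-46,200],154)
E
```

```text
plugtop[267 178  24  53] 1201 [633.1 -46.9] [19.3 45.5] 64.4 mean [632.1 -46.1 132.8]
plugdisc[250 168  59  55] 1393 [632.3 -45.8] [54.6 51.5] 61.0 mean [632.1 -45.3 103.1]
red[302 151  10  10] 50 [614.5  -6.8] [5.1 9.7] 24.9 mean [614.5  -6.8  70.7]
red[250 217   8   9] 40 [652.9 -86.2] [4.9 9.8] 21.0 mean [653.  -86.2  71. ]
white[258 145   9  11] 55 [590.1 -44.1] [5.2 9.9] 86.1 mean [590.1 -44.1  70.7]
white[292 222   8  10] 45 [678.1 -48.7] [ 5.  10.2] 88.5 mean [677.8 -48.6  70.6]
tank[468   0  92  47] 1006 [590.6 210. ] [86.1 36.1] 59.0 mean [587.3 205.1  67.6]
tank[209 103 136 159] 8919 [632.9 -46. ] [ 98.6 147.8] 86.9 mean [624.5 -43.3  69.6]
2.15 [ 0.63225611 -0.04584804  0.23830097] [-0.18318072  0.18588941  0.39196601]
[[-0.7,0.2,38.3],[0,0,np.float64(-0.0017)]]
from [632.3 -45.8 238.3] 153.9 tilt z [-1.1e-03  5.0e-04 -1.0e+00] turn 0.1 rows 1
```

View pics/w1.png

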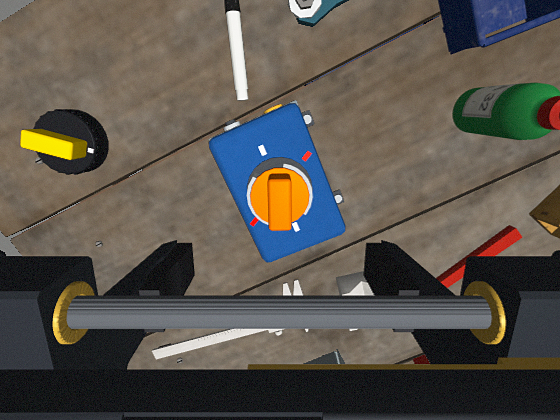

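The wrist view shows the plug bar at (280,200) with its midline along the tool axis, the white marks at (262,150) and (296,227), the red marks at (307,156) and (254,221), and the cap at (65,143). The neck axis is at (633.7,-46.4), with a tank yaw of -3.1°. I'll descend and grip the plug.

Request:
drive_tool([
  [[-1,0,40],[0,0,0],0.4],
  [[0,0,40],[0,0,0],0.4],
  [[0,0,35],[0,0,0],0.4],
  [[0,0,17],[0,0,0],0.4],
  [[0,0,0],[0,0,0],1],
  [[0,0,0],[0,0,0],1],
  [[0,0,0],[0,0,0],1],
  [[0,0,0],[0,0,0],1],
  [[0,0,0],[0,0,0],1],
], newtons=25)

```text
time_s: 3.05
tcp_pos: [0.6339, -0.0469, 0.1077]
tcp_rot: [0.226, 0.974, -0.0, 0.001]
ft_force: [-1.8, 0.4, 3.5]
finger_gap: 0.223
gripper_force: 25.0
```

```bash
python3 - <<'E'
from h import *
plan([523,243,206],85,cur=[634,-47,206,154],n=10)
plan([485,-246,220],48,cur=[523,243,160,85],n=13)
# bin geometry, top view
m=np.load("m.npz");X=m['Y'];hsv=cv2.cvtColor(m['b'],cv2.COLOR_RGB2HSV);H,S,V=[hsv[...,i] for i in range(3)]
k=(H>105)&(H<130)&(S>90)&(X[...,1]>.15)&(X[...,1]<.32)&(X[...,0]>.4)&(X[...,0]<.62)&(X[...,2]<.08)
blobs("bin",k,X,100);blobs("rim",k&(X[...,2]>.06),X,20)
E
```

```text
[[22.7,21.2,0.0],[0,0,np.float64(0.1204)]]
[[25.1,18.3,0.0],[0,0,np.float64(0.1204)]]
[[27.1,15.2,0.0],[0,0,np.float64(0.1204)]]
[[28.7,11.8,0.0],[0,0,np.float64(0.1204)]]
[[29.9,8.3,0.0],[0,0,np.float64(0.1204)]]
[[30.7,4.6,0.0],[0,0,np.float64(0.1204)]]
[[31.0,0.9,0.0],[0,0,np.float64(0.1204)]]
[[30.9,-2.8,0.0],[0,0,np.float64(0.1204)]]
[[30.4,-6.5,0.0],[0,0,np.float64(0.1204)]]
[[29.4,-10.1,0.0],[0,0,np.float64(0.1204)]]
from [634. -47. 206.] 154.0 tilt z [ 0.  0. -1.] turn -69.0 rows 10
[[-37.7,0.4,-4.6],[0,0,np.float64(0.0497)]]
[[-37.7,2.2,-4.6],[0,0,np.float64(0.0497)]]
[[-37.5,4.1,-4.6],[0,0,np.float64(0.0497)]]
[[-37.3,6.0,-4.6],[0,0,np.float64(0.0497)]]
[[-36.9,7.8,-4.6],[0,0,np.float64(0.0497)]]
[[-36.5,9.6,-4.6],[0,0,np.float64(0.0497)]]
[[-36.0,11.4,-4.6],[0,0,np.float64(0.0497)]]
[[-35.3,13.2,-4.6],[0,0,np.float64(0.0497)]]
[[-34.6,14.9,-4.6],[0,0,np.float64(0.0497)]]
[[-33.9,16.6,-4.6],[0,0,np.float64(0.0497)]]
[[-33.0,18.3,-4.6],[0,0,np.float64(0.0497)]]
[[-32.0,19.9,-4.6],[0,0,np.float64(0.0497)]]
[[-31.0,21.5,-4.6],[0,0,np.float64(0.0497)]]
from [523. 243. 160.] 85.0 tilt z [ 0. -0. -1.] turn -37.0 rows 13
bin[183 217  37  53] 905 [514.7 235.8] [ 94.5 146.2] 85.0 mean [511.3 254.1   7.8]
rim[183 209  36   7] 79 [595.5 234.2] [16.3 94.5] 3.6 mean [595.4 240.4  67.4]
rim[179 231   3  20] 31 [516.3 286.8] [ 3.6 50.4] 85.9 mean [518.1 286.7  67.3]
```

Request:
drive_tool([
  [[0,0,-15],[0,0,0],1],
  [[0,0,-40],[0,0,0],1],
  [[0,0,-45],[0,0,0],1],
])

```text
time_s: 3.35
tcp_pos: [0.6329, -0.0467, 0.2072]
tcp_rot: [0.226, 0.974, 0.0, -0.001]
ft_force: [-0.5, 0.2, -0.3]
finger_gap: 0.225
gripper_force: 25.0
```

Request:
drive_tool([
  [[22.7,21.2,0],[0,0,0.12],1],
  [[25.1,18.3,0],[0,0,0.12],1],
  [[27.1,15.2,0],[0,0,0.12],1],
  [[28.7,11.8,0],[0,0,0.12],1],
  [[29.9,8.3,0],[0,0,0.12],1],
  [[30.7,4.6,0],[0,0,0.12],1],
  [[31,1,0],[0,0,0.12],1],
  [[30,-2.8,0],[0,0,0.12],1],
  [[29,-6.5,0],[0,0,0.12],1],
  [[27,-9,0],[0,0,0.12],1],
  [[0,0,0],[0,0,0],1],
])

```text
time_s: 4.45
tcp_pos: [0.5232, 0.2412, 0.207]
tcp_rot: [0.736, 0.677, 0.0, -0.0]
ft_force: [-0.4, 0.0, -0.4]
finger_gap: 0.225
gripper_force: 25.0
```

```bash
python3 - <<'E'
from h import *
im,d,X=cloud("wrist");save(im,"w2.png")
hsv=cv2.cvtColor(im,cv2.COLOR_RGB2HSV);H,S,V=[hsv[...,i].astype(int) for i in range(3)];z=X[...,2];x,y=X[...,0],X[...,1]
k=(H>105)&(H<130)&(S>90)&(z<.08)
blobs("bin",k,X,300);blobs("rim",k&(z>.06),X,40);blobs("floor",k&(z<.015),X,100)
k2=(z>.03)&(z<.2)&(y<.2)&(y>.1)&(x>.4)&(x<.65); rect("other",X[k2]); 
for a in range(400,640,30):
  q=(x>a/1000)&(x<a/1000+.03)&(y>.14)&(y<.19)&(z<.19); print(a,q.sum(),z[q].max() if q.any() else 0)
s=env.state();print(s["time_s"],s["tcp_pos"],s["ft_force"],s["finger_gap"]); plan([525,237,30],85)
E
```

```text
bin[197 142 168 107] 12352 [528.7 229.2] [121.3 181.3] 84.4 mean [526.6 242.5  21.7]
rim[229 142 136 107] 2010 [539.  237.1] [103.5 125.3] 84.5 mean [568.4 255.4  67.5]
floor[216 150 126  74] 7266 [524.3 236.2] [ 82.2 140.6] 84.7 mean [524.2 242.4   4.3]
other 3016 [525.2 150. ] [249.6 100. ] 0.0 mean [532.6 164.8  80.4]
400 508 0.0351290049982696
430 585 0.05469145959561142
460 32 0.13317108891602297
490 0 0
520 0 0
550 226 0.0702422940560346
580 499 0.070761151580641
610 905 0.07031680717041389
4.5 [0.52392949 0.23973562 0.20698197] [ 0.40553231  0.25585308 -0.96170537] 0.22528766437018563
[[-0.5,0.3,35.4],[0,0,np.float64(0.0011)]]
[[-0.5,0.3,35.4],[0,0,np.float64(0.0011)]]
[[-0.5,0.3,35.4],[0,0,np.float64(0.0011)]]
[[-0.5,0.3,35.4],[0,0,np.float64(0.0011)]]
[[-0.5,0.3,35.4],[0,0,np.float64(0.0011)]]
from [523.9 239.7 207. ] 85.3 tilt z [ 3.e-04  0.e+00 -1.e+00] turn -0.3 rows 5
```

View pics/w2.png

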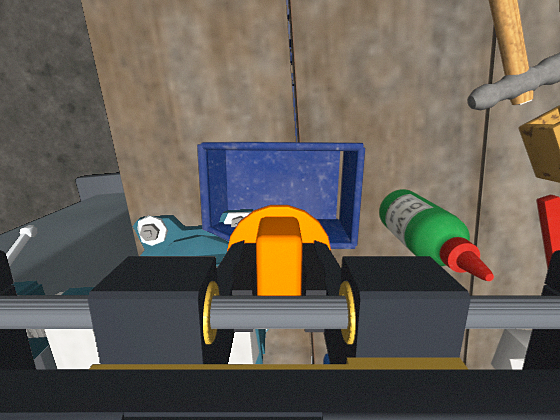

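The wrist view shows the plug held over the bin (bin px 197–365 × 142–249), with the vise at lower left and the bottle standing at right. I'll lower the plug, release it and rise.

Request:
drive_tool([
  [[0,0,40],[0,0,0],1],
  [[0,0,40],[0,0,0],1],
  [[0,0,40],[0,0,0],1],
  [[0,0,40],[0,0,0],1],
  [[0,0,16],[0,0,0],1],
  [[0,0,6],[0,0,0],1],
  [[0,0,0],[0,0,0],0.5],
  [[0,0,0],[0,0,0],0.5],
  [[0,0,0],[0,0,0],0.5],
  [[0,0,-10],[0,0,0],0.5],
  [[0,0,-40],[0,0,0],0.5],
  [[0,0,-45],[0,0,0],0.5],
  [[0,0,-45],[0,0,0],0.5],
])

```text
time_s: 5.8
tcp_pos: [0.5242, 0.2386, 0.1677]
tcp_rot: [0.736, 0.677, 0.0, 0.0]
ft_force: [0.4, 0.7, 0.3]
finger_gap: 0.5
gripper_force: 0.0
```

```bash
python3 - <<'E'
from h import *
im,d,X=cloud("top")
hsv=cv2.cvtColor(im,cv2.COLOR_RGB2HSV);H,S,V=[hsv[...,i].astype(int) for i in range(3)]
blobs("orange",(H>5)&(H<20)&(S>150)&(X[...,1]>0)&(X[...,1]<.35)&(X[...,0]<.62),X,5)
im,d,X=cloud("wrist");hsv=cv2.cvtColor(im,cv2.COLOR_RGB2HSV);H,S,V=[hsv[...,i].astype(int) for i in range(3)]
blobs("worange",(H>5)&(H<20)&(S>150),X,30)
s=env.state();print(s["time_s"],s["tcp_pos"],s["finger_gap"])
plan([485,-246,225],47,n=13)
E
```

```text
orange[195 231  17  15] 191 [528.7 234.9] [38.7 42.3] 1.9 mean [525.8 233.9  34.1]
worange[535 114  25  27] 186 [800.  281.8] [27.1 13.4] 49.8 mean [797.2 280.7  15.8]
worange[547 140  13  11] 42 [798.2 261.9] [ 2.1 11.8] 25.4 mean [798.1 262.7  20.2]
worange[544 152  16  13] 55 [805.  248.2] [ 2.2 13.2] 24.9 mean [804.8 248.3  13.3]
worange[548 166  12  11] 37 [811.2 233.8] [ 1.8 11.5] 26.3 mean [811.2 234.3  10.7]
worange[263 171  30  53] 454 [530.  255.1] [106.   29.8] 84.4 mean [525.5 242.7  41.4]
5.9 [0.52685625 0.23940166 0.17222658] 0.5001606193070744
[[-37.5,-0.1,-4.1],[0,0,np.float64(0.0512)]]
[[-37.4,1.9,-4.1],[0,0,np.float64(0.0512)]]
[[-37.3,3.8,-4.1],[0,0,np.float64(0.0512)]]
[[-37.0,5.7,-4.1],[0,0,np.float64(0.0512)]]
[[-36.7,7.6,-4.1],[0,0,np.float64(0.0512)]]
[[-36.3,9.4,-4.1],[0,0,np.float64(0.0512)]]
[[-35.7,11.3,-4.1],[0,0,np.float64(0.0512)]]
[[-35.1,13.1,-4.1],[0,0,np.float64(0.0512)]]
[[-34.4,14.9,-4.1],[0,0,np.float64(0.0512)]]
[[-33.6,16.6,-4.1],[0,0,np.float64(0.0512)]]
[[-32.7,18.3,-4.1],[0,0,np.float64(0.0512)]]
[[-31.7,20.0,-4.1],[0,0,np.float64(0.0512)]]
[[-30.6,21.6,-4.1],[0,0,np.float64(0.0512)]]
from [526.9 239.4 172.2] 85.16 tilt z [ 0.0122  0.0028 -0.9999] turn -38.2 rows 13
```

The plug is lying in the bin. Now to the cap.

Request:
drive_tool([
  [[-37.5,0,-15],[0,0,0.051],0],
  [[-37.4,1.9,-15],[0,0,0.051],0],
  [[-37.3,3.8,-15],[0,0,0.051],0],
  [[-37,5.7,-5],[0,0,0.051],0],
  [[-36.7,7.6,0],[0,0,0.051],0],
  [[-36.3,9.4,0],[0,0,0.051],0],
  [[-35.7,11.3,0],[0,0,0.051],0],
  [[-35.1,13.1,0],[0,0,0.051],0],
  [[-34.4,14.9,0],[0,0,0.051],0],
  [[-33.6,16.6,0],[0,0,0.051],0],
  [[-32.7,18.3,0],[0,0,0.051],0],
  [[-31.7,20,0],[0,0,0.051],0],
  [[-30.6,21.6,0],[0,0,0.051],0],
  [[0,0,0],[0,0,0],0],
  [[0,0,0],[0,0,0],0],
])

```text
time_s: 7.4
tcp_pos: [0.483, -0.2468, 0.2149]
tcp_rot: [0.917, 0.4, 0.0, -0.0]
ft_force: [-0.2, -0.0, 0.5]
finger_gap: 1.0
gripper_force: 0.0
```

```bash
python3 - <<'E'
from h import *
im,d,X=cloud("wrist");save(im,"w3.png");hsv=cv2.cvtColor(im,cv2.COLOR_RGB2HSV);H,S,V=[hsv[...,i].astype(int) for i in range(3)];x,y,z=X[...,0],X[...,1],X[...,2]
g=(x>.4)&(x<.56)&(y<-.18)
blobs("gtop",(H>20)&(H<35)&(S>130)&(z>.047)&g,X,30)
blobs("disc",g&(V<90)&(z>.018)&(z<.032),X,30)
s=env.state();print(s["time_s"],s["tcp_pos"],s["finger_gap"])
plan([485,-246,50],47,n=4)
E
```

```text
gtop[271 161  21  53] 1007 [ 499.2 -232.1] [95.3 19.8] 48.9 mean [ 487.  -245.9   54.5]
gtop[ 52 281  43  64] 955 [ 492.5 -193. ] [74.9 10.9] 3.9 mean [ 462.9 -194.5  296.4]
gtop[464 281  42  64] 987 [ 535.9 -233.1] [10.7 74.4] 0.5 mean [ 536.9 -263.   296.3]
gtop[248 357 312  13] 1650 [ 513.5 -239.8] [45.  82.5] 7.8 mean [ 519.5 -255.9  305.8]
disc[248 149  66  64] 2196 [ 486.4 -246.1] [70.8 72.7] 48.7 mean [ 488.2 -244.6   25.7]
7.45 [ 0.48317741 -0.24604562  0.21492693] 0.9999767031680777
[[0.3,0.3,41.2],[0,0,np.float64(0.0008)]]
[[0.3,0.3,41.2],[0,0,np.float64(0.0008)]]
[[0.3,0.3,41.2],[0,0,np.float64(0.0008)]]
[[0.3,0.3,41.2],[0,0,np.float64(0.0008)]]
from [ 483.2 -246.   214.9] 47.19 tilt z [ 1.e-04  2.e-04 -1.e+00] turn -0.2 rows 4
```

View pics/w3.png

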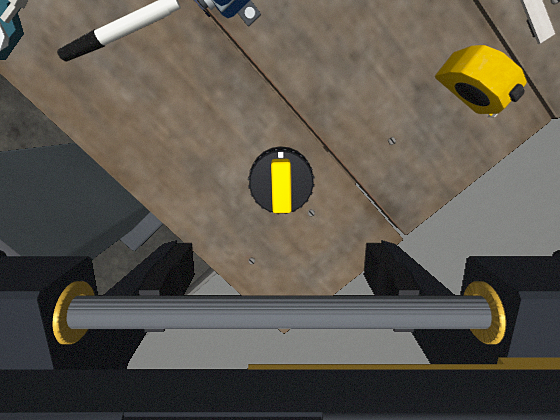

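The cap bar is at px (281,187) under the gripper, parallel to the tool x axis. The disc centre is at (486.4,-246).

Request:
drive_tool([
  [[2,2.3,40],[0,0,-0.01],0.2],
  [[0,0,45],[0,0,0],0.4],
  [[0,0,45],[0,0,0],0.4],
  [[0,0,40],[0,0,0],0.4],
  [[0,0,14],[0,0,0],0.4],
  [[0,0,0],[0,0,0],0.7],
  [[0,0,0],[0,0,0],1],
  [[0,0,0],[0,0,0],1],
  [[0,0,0],[0,0,0],1],
  [[0,0,0],[0,0,0],1],
  [[0,0,0],[0,0,0],1],
], newtons=58)

```text
time_s: 8.55
tcp_pos: [0.4868, -0.2472, 0.032]
tcp_rot: [0.915, 0.405, 0.0, 0.001]
ft_force: [-0.5, 2.2, 7.8]
finger_gap: 0.223
gripper_force: 58.0
```

```bash
python3 - <<'E'
from h import *
s=env.state();print(s["time_s"],s["tcp_pos"],s["ft_force"],s["finger_gap"])
p=np.array(s["tcp_pos"])*1000;R=Rn.from_quat(s["tcp_rot"]).as_matrix();y=np.degrees(np.arctan2(R[1,0],R[0,0]));print(y)
plan([633.7,-46.4,185],-3.1,cur=[p[0],p[1],185,y],n=10)
E
```

```text
8.55 [ 0.48679    -0.24715612  0.03201488] [-0.49557704  2.15971605  7.80334566] 0.22275692956358198
47.72890799043501
[[24.7,-2.6,0.0],[0,0,np.float64(0.0887)]]
[[24.4,-4.8,0.0],[0,0,np.float64(0.0887)]]
[[23.9,-7.0,0.0],[0,0,np.float64(0.0887)]]
[[23.2,-9.0,0.0],[0,0,np.float64(0.0887)]]
[[22.3,-11.1,0.0],[0,0,np.float64(0.0887)]]
[[21.2,-13.0,0.0],[0,0,np.float64(0.0887)]]
[[20.0,-14.8,0.0],[0,0,np.float64(0.0887)]]
[[18.6,-16.5,0.0],[0,0,np.float64(0.0887)]]
[[17.0,-18.1,0.0],[0,0,np.float64(0.0887)]]
[[15.4,-19.6,0.0],[0,0,np.float64(0.0887)]]
from [ 486.8 -247.2  185. ] 47.73 tilt z [ 0. -0. -1.] turn -50.8 rows 10
```

Request:
drive_tool([
  [[0,0,-15],[0,0,0],1],
  [[0,0,-45],[0,0,0],1],
  [[0,0,-45],[0,0,0],1],
  [[0,0,-45],[0,0,0],1],
  [[24.7,-2.6,0],[0,0,0.089],1],
  [[24.4,-4.8,0],[0,0,0.089],1],
  [[23.9,-7,0],[0,0,0.089],1],
  [[23.2,-9,0],[0,0,0.089],1],
  [[22.3,-11.1,0],[0,0,0.089],1],
  [[21.2,-13,0],[0,0,0.089],1],
  [[20,-14.8,0],[0,0,0.089],1],
  [[18.6,-16.5,0],[0,0,0.089],1],
  [[17,-18.1,0],[0,0,0.089],1],
  [[15.4,-19.6,0],[0,0,0.089],1],
  [[0,0,0],[0,0,0],1],
  [[0,0,0],[0,0,0],1],
])

```text
time_s: 10.15
tcp_pos: [0.6333, -0.0463, 0.1805]
tcp_rot: [1.0, -0.028, -0.0, 0.0]
ft_force: [-0.6, -0.4, -1.7]
finger_gap: 0.222
gripper_force: 58.0
```

```bash
python3 - <<'E'
from h import *
im,d,X=cloud("wrist");save(im,"w4.png");hsv=cv2.cvtColor(im,cv2.COLOR_RGB2HSV);H,S,V=[hsv[...,i].astype(int) for i in range(3)];x,y,z=X[...,0],X[...,1],X[...,2]
t=(z>.06)&(z<.08)
blobs("red",((H<6)|(H>170))&(S>120)&t,X); blobs("white",(S<60)&(V>190)&t&(abs(y+.046)<.06),X); blobs("tank",(H>100)&(H<125)&(S>120)&t,X,300)
blobs("yel",(H>20)&(H<35)&(S>130)&(z<.23)&(z>.15),X,30)
k=(V<90)&(z>.14)&(z<.19)&(abs(x-.634)<.06)&(abs(y+.046)<.06);blobs("disc",k,X,30)
n=(S<50)&(z>.092)&(z<.103)&(abs(x-.634)<.05)&(abs(y+.046)<.05);blobs("neckrim",n,X,30)
plan([633.7,-46.4,185],-3.1)
for c in("scene","top"):
  im,d,X=cloud(c);x,y,z=X[...,0],X[...,1],X[...,2];hsv=cv2.cvtColor(im,cv2.COLOR_RGB2HSV);H,S,V=[hsv[...,i].astype(int) for i in range(3)]
  if c=="scene": save(cv2.resize(im[120:260,230:420],None,fx=4,fy=4),"s4.png")
  blobs(c+"tank",(H>100)&(H<125)&(S>120)&(z>.06)&(z<.08)&(y<.1),X,200)
  blobs(c+"capyel",(H>20)&(H<35)&(S>130)&(z<.23)&(z>.15)&(abs(x-.634)<.06),X,5)
E
```

```text
red[319 173  13  10] 72 [652.8 -86.6] [5.6 9.7] 27.0 mean [653.  -86.6  70.6]
white[276 144   7  13] 85 [677.9 -49.1] [4.9 9.7] 86.8 mean [677.6 -49.1  70.6]
tank[219 112 121  99] 7841 [666.7 -48.7] [99.6 82.5] 86.8 mean [680.1 -49.1  69.5]
tank[  5 252  40  43] 527 [579.6 186.3] [51.2 24. ] 23.2 mean [582.1 186.4  66.8]
yel[256 208  46  87] 3782 [642.1 -47.7] [22.  35.4] 87.0 mean [646.  -47.  199.9]
yel[261 329  37   2] 70 [607.3 -45.1] [17.   2.1] 89.2 mean [607.3 -45.1 201.9]
disc[211 178 136  90] 5767 [647.6 -46.9] [73.4 44.8] 87.7 mean [653.  -47.4 172. ]
neckrim[248 176  14  10] 42 [658.9 -28.9] [ 3.1 10.3] 18.0 mean [659.1 -30.1  96.8]
neckrim[297 176  13  10] 47 [656.6 -66.8] [10.1  2.7] 62.2 mean [657.1 -65.7  96.9]
[[0.6,-0.4,-4.3],[0,0,np.float64(-0.002)]]
from [633.1 -46.8 180.7] -3.22 tilt z [-5.e-04 -2.e-04 -1.e+00] turn 0.1 rows 1
scenetank[285 182  59  43] 1002 [631.6 -48.2] [ 99.5 152.4] 87.1 mean [607.3 -57.3  68.5]
scenecapyel[310 150  13  22] 191 [624.9 -42.2] [53.6 25.7] 24.5 mean [615.8 -47.2 195.4]
```

View pics/w4.png

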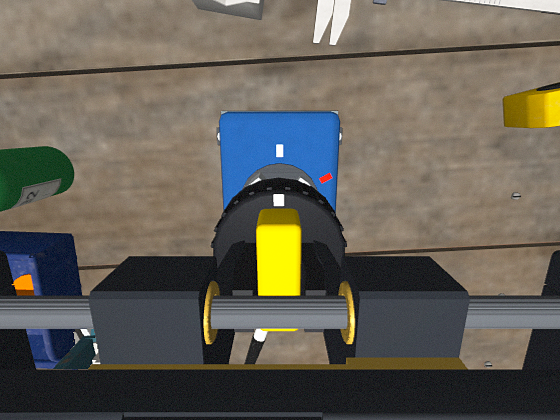

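View pics/s4.png

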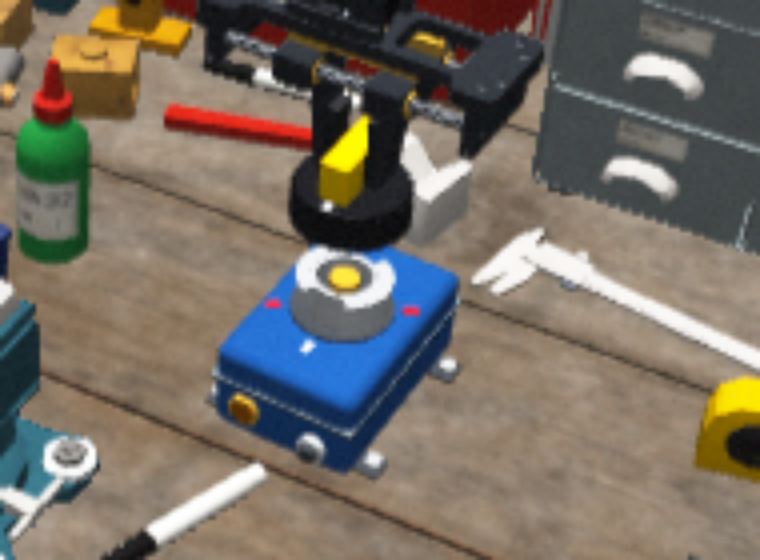

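The held cap is in line with the white mark at px (279,150), and its grip is centred at x≈279. The scene view shows the cap over the open neck, with the flange gaps toward ±x and the bottle standing. I'll lower it to the valve.

Request:
drive_tool([
  [[0.7,0,30],[0,0,0],1],
  [[0,0,20],[0,0,0],1],
  [[0,0,6],[0,0,0],1],
  [[0,0,3],[0,0,0],1],
  [[0,0,2],[0,0,0],1],
  [[0,0,0],[0,0,0],1],
])

```text
time_s: 10.9
tcp_pos: [0.6345, -0.0468, 0.1208]
tcp_rot: [1.0, -0.029, 0.001, 0.0]
ft_force: [-1.9, -0.5, 2.7]
finger_gap: 0.223
gripper_force: 58.0
```

Request:
drive_tool([
  [[0,0,3],[0,0,0],1],
  [[0,0,3],[0,0,0],1],
  [[0,0,3],[0,0,0],1],
  [[0,0,2],[0,0,0],1],
  [[0,0,0],[0,0,0],1],
  [[0,0,0],[0,0,0],1],
])

```text
time_s: 11.5
tcp_pos: [0.6348, -0.0467, 0.1099]
tcp_rot: [1.0, -0.029, 0.001, 0.0]
ft_force: [-3.4, -1.8, 8.5]
finger_gap: 0.221
gripper_force: 58.0
```

```bash
python3 - <<'E'
from h import *
im,d,X=cloud("wrist");hsv=cv2.cvtColor(im,cv2.COLOR_RGB2HSV);H,S,V=[hsv[...,i].astype(int) for i in range(3)];z=X[...,2]
k=(H>20)&(H<35)&(S>130)&(z<.2)&(z>.1);print(np.percentile(z[k],[5,50,90,97]))
s=env.state();print(s["tcp_pos"],s["ft_force"],s["moment"],s["finger_gap"]);plan([634,-46.6,110],-3.1)
E
```

```text
[0.11730836 0.13188187 0.19868197 0.19974133]
[ 0.63477977 -0.04672755  0.10994441] [-3.55290425 -2.23009801  8.7072269 ] [-0.31485577  0.78010941  0.03515607] 0.22283262973414583
[[-0.8,-0.1,-0.1],[0,0,np.float64(-0.0031)]]
from [634.8 -46.7 109.9] -3.28 tilt z [ 0.0021 -0.001  -1.    ] turn 0.2 rows 1
```

The net spring force is about 10.3 N, so cap_top is about 34.8 mm above the rim. Now I'll turn it clockwise while holding it down.

Request:
drive_tool([
  [[0,0,0.3],[0,0,0.08],1],
  [[0,0,0],[0,0,0.09],1],
  [[0,0,0],[0,0,0.09],1],
  [[0,0,0],[0,0,0.09],1],
  [[0,0,0],[0,0,0.09],1],
  [[0,0,0],[0,0,0.09],1],
  [[0,0,0],[0,0,0.09],1],
  [[0,0,0],[0,0,0.09],1],
  [[0,0,0],[0,0,0.09],1],
  [[0,0,0],[0,0,0.09],1],
  [[0,0,0],[0,0,0.09],1],
  [[0,0,0],[0,0,0.09],1],
  [[0,0,0],[0,0,0],1],
  [[0,0,0],[0,0,0],1],
])

```text
time_s: 12.95
tcp_pos: [0.6346, -0.0472, 0.1098]
tcp_rot: [0.845, -0.534, 0.001, 0.0]
ft_force: [-4.6, -3.7, 10.2]
finger_gap: 0.224
gripper_force: 58.0
```

```bash
python3 - <<'E'
from h import *
s=env.state();print(s["joint_positions"],s["tcp_pos"],s["ft_force"],s["moment"],s["finger_gap"]);plan([634,-46.6,116],-64.2,n=1)
im,d,X=cloud("wrist");save(im,"w5.png")
E
```

```text
[-2.57443919e-01  6.70124172e-01  1.29182115e+00 -1.48617472e-03
  1.17755906e+00  2.44098780e+00] [ 0.63462306 -0.04717609  0.10981064] [-4.61150945 -3.66143213 10.23493269] [-0.60503107  1.05045289  0.1130496 ] 0.22405058695635172
[[-0.8,0.3,-6.2],[0,0,np.float64(-0.0066)]]
from [634.6 -47.2 109.8] -64.58 tilt z [ 0.0017 -0.0019 -1.    ] turn 0.4 rows 1
```

View pics/w5.png

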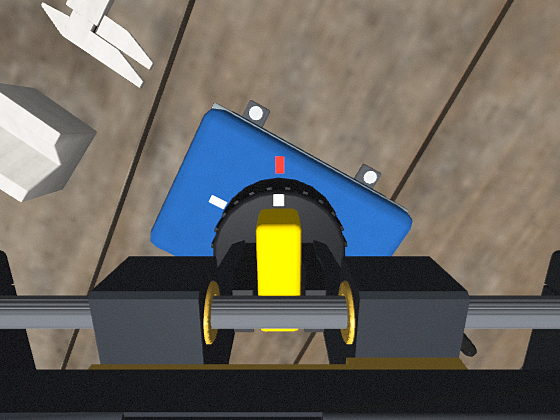

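The cap's white dot at (279,200) points at the red mark at (279,164), so it's aligned. Next I'll let it spring up gently and check that it's caught.

Request:
drive_tool([
  [[0,0,-2],[0,0,0],1],
  [[0,0,-2],[0,0,0],1],
  [[0,0,-1.5],[0,0,0],1],
  [[0,0,0],[0,0,0],1],
  [[0,0,0],[0,0,0],1],
])

```text
time_s: 13.5
tcp_pos: [0.6344, -0.0469, 0.1144]
tcp_rot: [0.845, -0.534, 0.001, 0.0]
ft_force: [-2.5, -5.4, 5.4]
finger_gap: 0.221
gripper_force: 58.0
```

Request:
drive_tool([
  [[0,0,-1],[0,0,0],1],
  [[0,0,-0.5],[0,0,0],1],
  [[0,0,0],[0,0,0],1],
  [[0,0,0],[0,0,0],1],
])

```text
time_s: 13.9
tcp_pos: [0.6343, -0.0468, 0.1155]
tcp_rot: [0.845, -0.534, 0.0, 0.0]
ft_force: [-1.8, -5.7, 3.8]
finger_gap: 0.226
gripper_force: 58.0
```

Request:
drive_tool([
  [[0,0,0],[0,0,0],0.6],
  [[0,0,0],[0,0,0],0.5],
  [[0,0,0],[0,0,0],0.4],
  [[0,0,0],[0,0,0],0.4],
  [[0,0,-10],[0,0,0],0.4],
  [[0,0,-30],[0,0,0],0.4],
  [[0,0,-40],[0,0,0],0.4],
  [[0,0,-30],[0,0,0],0.4],
  [[0,0,0],[0,0,0],0.4],
  [[0,0,0],[0,0,0],0.4],
])

```text
time_s: 14.9
tcp_pos: [0.6343, -0.0463, 0.226]
tcp_rot: [0.845, -0.534, 0.0, -0.0]
ft_force: [0.2, 0.5, -0.7]
finger_gap: 0.602
gripper_force: 0.0
```

```bash
python3 - <<'E'
from h import *
im,d,X=cloud("wrist");hsv=cv2.cvtColor(im,cv2.COLOR_RGB2HSV);H,S,V=[hsv[...,i].astype(int) for i in range(3)];x,y,z=X[...,0],X[...,1],X[...,2]
n=(abs(x-.634)<.06)&(abs(y+.046)<.06)
k=(H>20)&(H<35)&(S>130)&(z>.125)&(z<.15)&n;blobs("yel",k,X,50);print(np.percentile(z[k],[10,50,90]))
blobs("disc",(V<90)&(z>.095)&(z<.12)&n,X,100)
P=X[(V<90)&(z>.095)&(z<.12)&n];A=np.c_[P[:,:2],np.ones(len(P))];print("disc plane",np.linalg.lstsq(A,P[:,2],rcond=None)[0])
blobs("red",((H<6)|(H>170))&(S>120)&(z>.06)&(z<.08)&n,X)
im,d,X=cloud("scene");save(cv2.resize(im[100:240,150:350],None,fx=4,fy=4),"s6.png")
s=env.state();print(s["time_s"],s["tcp_pos"],s["ft_force"])
E
```

```text
yel[267 174  25  68] 1651 [634.3 -46.4] [19.5 54.1] 26.0 mean [635.1 -48.4 137.5]
[0.13639028 0.13786123 0.13881218]
disc[238 157  83  80] 3450 [634.8 -47.8] [73.5 70.7] 25.4 mean [636.  -50.5 109.6]
disc plane [-0.00866826  0.028146    0.11650653]
red[277 141   5  11] 55 [653.2 -86.2] [3.9 9.6] 25.6 mean [653.2 -86.3  70.7]
15.0 [ 0.63380031 -0.04622762  0.22429464] [-0.05374418 -0.53333137 -0.23932491]
```

View pics/s6.png

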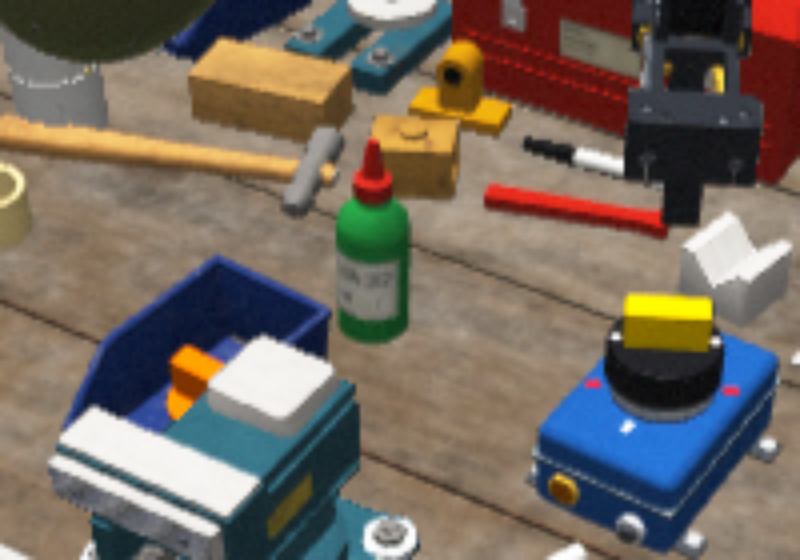

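The cap top is 40 mm above the rim with its grip at -64°, which matches seated. The plug at (190,380) is in the bin, and the bottle at (373,260) is standing. Handing in the job.

```bash
python3 -c "
from h import *
print(env.finish_job())"
```

```text
the job is handed in; nothing more can be done
None
```

I handed the job in at about 15 s of robot time: the plug is in the front blue bin, the cap's lugs are caught at the red marks (grip top 40 mm above the rim), and the oil bottle is still standing; no verdict came back.

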